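# Turn the sushi counter's condiment carousel until the shaker faces front

### The arm

A 7-joint arm with a two-finger parallel gripper is mounted at the origin on the work surface. World frame = base frame: x ahead of the robot, y to its left, z up, the work surface at z = 0. Lengths are in m, angles in degrees, forces in N, time in s.
With the tool pointing down it reaches from about 0.425 to 0.875 m from the base axis. Payload 4.7 kg.
Tool frame: the origin (TCP) lies midway between the tips of the shut fingers; the grasp point (between the pads) lies 19 mm behind it (manip.grip_point_offset is the distance from the TCP to the grasp point, in m); z points along the fingers, y is the direction in which the jaws open and shut (so a half turn about z gives the same grasp; the last joint's range is limited). The gripper opens to 87 mm and grips with 3 to 60 N. Pads are 19 mm wide; open, the fingers measure 117 mm over their backs; the gripper's body (75 mm by 190 mm) begins 51 mm behind the grasp point.
Start: joints at [-63.077, 18.392, -4.016, 83.108, 1.295, 78.541, -3.26], TCP at [0.286, 0.584, 0.223] pointing down, gripper open.
Joint ranges: [-163.93, 163.93], [-17.29, 119.83], [-79.2, 71.16], [3.27, 140.29], [-89.18, 269.18], [5.43, 117.66], [-154.24, 154.24]. Speed limits (degrees/s): [147.25, 147.25, 180, 180, 180, 180, 180].

### API

Orientations are given as a 3x3 rotation matrix whose columns are the frame's x, y, z axes.
In Python, from bench import manip gives the robot as it stands. The module is installed in compiled form; this text tells all that it offers.
- The arm moves only by the tool jog_arm, never from a script. Its argument "rows" is a list of rows, each a list of 3 entries, a list of its own where there are three numbers: the shift along the tool's x, y, z each as a share of 25 mm, from -1 to 1, then the turn about the tool's z as a share of 60 degrees, from -1 to 1, then the opening, from -1 (shut) to 1 (fully open), so that 0 is half open. A call has 1 to 5 rows; each row shifts and turns the pose as measured when the row begins, along the tool's axes as they then stand; what a row does not reach is not made up. A row lasts 1/8 s, in which the tool goes at most 62.5 mm and 10.7 degrees, less where a joint would pass 70% of its speed; a pose out of reach is approached as far as the arm can. A call with a number of a shift or a turn outside -1 to 1 is refused whole. A call with a gripper value outside its range is refused whole. The fingers move at their own pace and stop on an object; "grip_force" is the grip in N (left out, the last holds). Time passes only in rows, so rows that do not move let the fingers close. It gives the time, the measured TCP pose, the force and the opening at its end, in the units of the state.
- manip.observe(): the state, without advancing time (a new reading comes with each control period).
- manip.read_camera(name): name is "side" or "top"; returns a dict with "pixels" (480x640x3 uint8, blue, green, red), "z_map" (480x640 float32, m along the optical axis (not along the pixel's ray), 0 where there is no reading), "fx", "fy", "cx", "cy" (pixels), "R" (3x3) and "t" (3): a world point X has camera coordinates R X + t. Camera axes: x right, y down, z forward; pixel columns grow to the right and rows downward; lengths in m; the calibration is good to about 2 mm. A picture is of the moment at which its call begins.
- manip.sign_off(): hands the job in, once; it reports no verdict.
The state is a dict: "time_s": time; "joints": joint angles; "joint_vel": joint speeds; "joint_torque": joint torques, N m; "eef_pos": TCP position; "ee_rot": TCP orientation; "ft_force": force on the tool from outside, world axes, zero at the start; "torque": the same for the moment, N m; "opening": opening from 0.0 (shut) to 1.0 (fully open).
Only numpy, scipy, OpenCV 4.12 (cv2) and the standard library are available. Lean on these libraries where they do the work, as an engineer would, in place of code of your own. Each camera call takes 0.05 s, during which the arm holds its last target. There are 200 camera calls.

### The job

On the sushi counter, gently push the round condiment carousel by the pegs on its rim, with your fingers, until the steel shaker with the domed top stands at the front, squarely in line with the dark tongue that sticks out of the carousel's stand. Turn it smoothly rather than flinging it, and do not pinch it. Do not touch or lift the shaker or the other condiments that ride on it, leave everything else on the counter where it is, then move clear.

Things in the scene. Friction and masses are not known exactly. Their poses are not given: they have to be found in the camera images.
- hub (a point): Centre of the turntable, on its axis, at the disc's upper face, 34 mm above the counter. The turntable is a flat wooden disc, 300 mm in diameter, 12 mm thick, on a fixed stand. z is up; x and y turn with the disc. At the centre a knob 22 mm wide, 26 mm tall. Five ring collars (53 mm across, 10 mm high), 66 mm from the axis and 72 degrees apart, each hold one condiment.
- turntable (a joint): Angle of the turntable about its vertical axis, in rad, growing anticlockwise seen from above. It turns either way, more than a full turn, with a light steady drag: about 1 N at a peg turns it, and after a slow push it stops at once and stays. It carries the condiments round. It reads 0 at the start, and does not say where the shaker is.
- front (a point): Fixed point 34 mm above the counter (level of the disc's upper face), 66 mm from the carousel's axis towards the tongue: where the centre of the shaker's foot must come. It does not turn. The tongue is a flat dark steel bar of the stand, 22 mm wide, lying on the counter and jutting 65 mm out from under the disc to an arrow-like tip, roughly towards the robot.
- shaker_middle (a point): The shaker, half-way up (41 mm above its foot): a plain straight steel cylinder 42 mm in diameter, 83 mm tall, with a slightly wider domed top pierced by small holes, no nozzle, no knob. It stands loose in one of the five collars of the turntable, 66 mm from the axis; which collar varies. Its axis z is up.
- shaker: The same shaker; origin at the centre of its foot, which stands on the disc 34 mm above the counter.
- squeeze_a: Bystander on the turntable: white squeeze bottle with a pointed nozzle, 42 mm in diameter, 120 mm tall, loose in a collar. Origin at the centre of its foot.
- squeeze_b: Bystander on the turntable: a second white squeeze bottle, same as the first. Origin at the centre of its foot.
- soy_jug: Bystander on the turntable: tapering glass soy jug with a steel lid and tiny spout, 42 mm in diameter, 94 mm tall, loose in a collar. Origin at the centre of its foot.
- mustard_pot: Bystander on the turntable: low steel pot with a ball-knobbed lid, 44 mm in diameter, 55 mm tall, loose in a collar. Origin at the centre of its foot.
- tall_bottle: Bystander on the counter: large white squeeze bottle, 54 mm in diameter, 167 mm tall. Origin at the centre of its foot.
- tea_cup: Bystander on the counter: white cup, 72 mm in diameter, 75 mm tall. Origin at the centre of its foot.
- sushi_plate: Bystander on the counter: white plate, 150 mm in diameter, 20 mm tall. Origin at the centre of its underside.
- dip_bowl: Bystander on the counter: small white bowl, 90 mm in diameter, 35 mm tall. Origin at the centre of its underside.
- peg0 (a point): Centre of the top of rim peg 0 of five equal upright round dark steel pegs, 14 mm in diameter, near the disc's rim, numbered anticlockwise seen from above. Top 70 mm above the counter and 36 mm above the disc; 138 mm from the axis, half-way in direction between two condiments. Turns with the disc.
- peg1 (a point): Centre of the top of rim peg 1 of five equal upright round dark steel pegs, 14 mm in diameter, near the disc's rim, numbered anticlockwise seen from above. Top 70 mm above the counter and 36 mm above the disc; 138 mm from the axis, half-way in direction between two condiments. Turns with the disc.
- peg2 (a point): Centre of the top of rim peg 2 of five equal upright round dark steel pegs, 14 mm in diameter, near the disc's rim, numbered anticlockwise seen from above. Top 70 mm above the counter and 36 mm above the disc; 138 mm from the axis, half-way in direction between two condiments. Turns with the disc.
- peg3 (a point): Centre of the top of rim peg 3 of five equal upright round dark steel pegs, 14 mm in diameter, near the disc's rim, numbered anticlockwise seen from above. Top 70 mm above the counter and 36 mm above the disc; 138 mm from the axis, half-way in direction between two condiments. Turns with the disc.
- peg4 (a point): Centre of the top of rim peg 4 of five equal upright round dark steel pegs, 14 mm in diameter, near the disc's rim, numbered anticlockwise seen from above. Top 70 mm above the counter and 36 mm above the disc; 138 mm from the axis, half-way in direction between two condiments. Turns with the disc.

How it is judged (in metres and radians):
On the way:
1. the fingers push the turntable (contact force between the fingers and turntable above 0.3 N), for 0.05 s.
At the end, for the whole second after the job is handed in: The centre of the shaker's foot is within 12 mm (horizontally) of the front point, that is within about 10 degrees of the tongue's line; the turntable is at rest; all five condiments stand upright in their collars; the four things on the counter are within 20 mm of where they were (horizontal distance between shaker and front below 0.012 m and velocity of joint turntable between -0.05 and 0.05 rad/s and z of each of shaker, squeeze_a, squeeze_b, soy_jug, mustard_pot in the frame of hub below 0.005 m and horizontal distance between each of shaker, squeeze_a, squeeze_b, soy_jug, mustard_pot and hub below 0.078 m and angle between each of shaker, squeeze_a, squeeze_b, soy_jug, mustard_pot's own z axis and vertical below 0.1 rad and distance of each of tall_bottle, tea_cup, sushi_plate, dip_bowl from where it was at the start of the episode below 0.02 m); the robot touches nothing.
It fails at once if the robot touches a condiment that rides on the turntable (more than 0.5 N) (contact force between any of shaker, squeeze_a, squeeze_b, soy_jug, mustard_pot and the fingers above 0.5 N or contact force between any of shaker, squeeze_a, squeeze_b, soy_jug, mustard_pot and the arm above 0.5 N).
It fails at once if a condiment is lifted from the turntable (more than 10 mm) or tipped (more than 0.35 rad) (z of any of shaker, squeeze_a, squeeze_b, soy_jug, mustard_pot in the frame of hub above 0.01 m or angle between any of shaker, squeeze_a, squeeze_b, soy_jug, mustard_pot's own z axis and vertical above 0.35 rad).
It fails at once if the turntable is flung (faster than 2.5 rad/s) (velocity of joint turntable above 2.5 rad/s or velocity of joint turntable below -2.5 rad/s).
It fails at once if the turntable is pinched or struck hard (more than 35 N) (contact force between the fingers and turntable above 35 N).
It fails at once if a thing on the counter is displaced by more than 20 mm (distance of any of tall_bottle, tea_cup, sushi_plate, dip_bowl from where it was at the start of the episode above 0.02 m).
It also fails if it takes over 67 s, if anything falls off the work surface, if the arm or the gripper's body presses on something with over 40 N, if the wrist force passes 120 N, or if a joint passes its speed limit or range.

## Working session

There is one attempt and no reset: what is moved stays moved. The work goes in short steps, Python scripts to look and compute and a tool call to move; the robot and the scene stay as the last step left them, time stands still between calls to the robot, and variables do not carry over. Pictures are saved under pics/ and viewed, about 8 in all and at most 12, crops included, and the job is handed in when it is done.

Besides the shell and the picture viewer there is one more tool, called after ">>>" as name(argument=value, ...) on one line, values as JSON. jog_arm: Moves the arm, as the interface text tells. Its arguments: {"type":"object","properties":{"rows":{"type":"array","items":{"type":"array"}},"grip_force":{"type":"number"}},"required":["rows"]}

```bash
mkdir -p pics
cat > h.py <<'E'
import numpy as np, cv2
from bench import manip
def pts(c):
    z=c["z_map"]; v,u=np.mgrid[:480,:640]
    P=np.stack([(u-c["cx"])/c["fx"]*z,(v-c["cy"])/c["fy"]*z,z],-1)
    return (P-c["t"])@c["R"]
def proj(c,X):
    p=c["R"]@np.array(X)+c["t"]; return c["fx"]*p[0]/p[2]+c["cx"],c["fy"]*p[1]/p[2]+c["cy"]
E
python3 - <<'E'
from h import *
for n in("top","side"):
    c=manip.read_camera(n); cv2.imwrite(f"pics/{n}0.png",c["pixels"]); print(n,-c["R"].T@c["t"],c["R"],c["fx"])
    W=pts(c); np.savez(n+"0.npz",W=W,px=c["pixels"])
s=manip.observe(); print(s)
E
```

```text
top [0.36040365 0.01304628 1.03514097] [[-0.08656159 -0.99624283 -0.00270288]
 [-0.97504621  0.08527596 -0.20497046]
 [ 0.20443085 -0.01510714 -0.97876443]] 462.0239597540014
side [-0.00753152 -0.70496514  1.00629758] [[ 0.7839014  -0.62088413  0.00122331]
 [-0.44918187 -0.56847558 -0.68925406]
 [ 0.42864233  0.53975773 -0.7245187 ]] 511.1101316616009
{'time_s': 0.1, 'joints': array([-63.07638579,  18.43423254,  -4.01637344,  83.16805019,
         1.29618998,  78.54167518,  -3.25900987]), 'joint_vel': array([-0.04756047, -0.04202434, -0.02300778, -0.20695785,  0.01860568,
        0.08330909,  0.01684912]), 'joint_torque': array([-7.35204285e-04, -4.92570984e+01, -4.06173728e-01, -3.13397884e+01,
       -6.40886463e-02,  3.94671725e-02,  6.24841073e-05]), 'eef_pos': array([0.28594342, 0.58316793, 0.22157638]), 'ee_rot': array([[-8.97935528e-01,  4.40126522e-01, -6.57224734e-04],
       [ 4.40126998e-01,  8.97934118e-01, -1.59541839e-03],
       [-1.12041435e-04, -1.72184520e-03, -9.99998511e-01]]), 'ft_force': array([ 0.23444327,  0.1379767 , -0.11628732]), 'torque': array([-0.04419111, -0.01552737, -0.01707352]), 'opening': 0.9986724696641373}
```

View pics/top0.png

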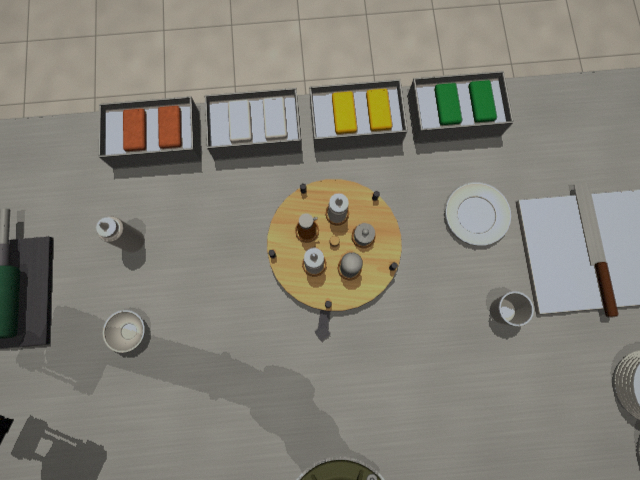

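View pics/side0.png

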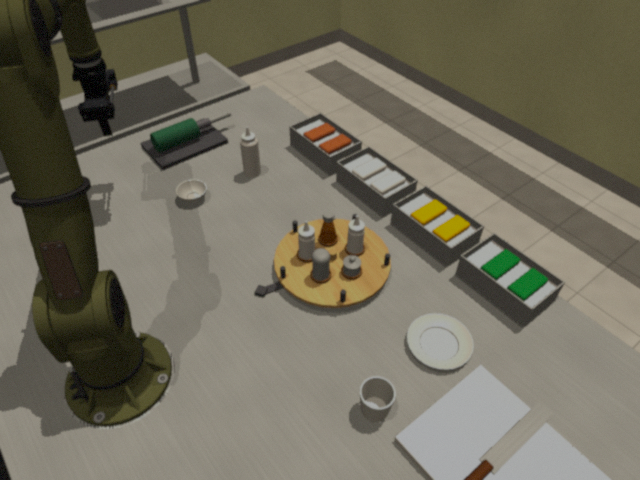

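The top view shows the carousel at about (334,243), with the domed shaker at (351,265), the tongue tip near (324,325) and pegs at (328,305), (393,267), (376,196), (303,188) and (272,254). The side view agrees, with the shaker at (320,265). The shaker is about one third of a collar pitch anticlockwise of the tongue. Next I'll measure positions.

Run:
```python
from h import *
for n in("top","side"):
    d=np.load(n+"0.npz"); W=d["W"]; px=d["px"]; hsv=cv2.cvtColor(px,cv2.COLOR_BGR2HSV)
    z=W[...,2]; roi=np.hypot(W[...,0]-0.54,W[...,1]-0.03)<0.3
    disc=roi&(abs(z-.034)<.006)&(hsv[...,1]>90)&(hsv[...,2]>70)
    cs,_=cv2.findContours(disc.astype(np.uint8),cv2.RETR_EXTERNAL,cv2.CHAIN_APPROX_NONE); cc=max(cs,key=cv2.contourArea)[:,0]
    hull=cv2.convexHull(cc)[:,0]
    P=W[hull[:,1],hull[:,0]]
    A=np.c_[2*P[:,:2],np.ones(len(P))]; s=np.linalg.lstsq(A,(P[:,:2]**2).sum(1),rcond=None)[0]
    C=s[:2]; print(n,"hub",C,"r",np.sqrt(s[2]+C@C))
    r=np.hypot(W[...,0]-C[0],W[...,1]-C[1])
    for nm,m in (("peg",(z>.045)&(z<.08)&(r>.115)&(r<.155)),("cond",(z>.055)&(r<.1)),("tongue",(z<.03)&(z>-.004)&(r>.16)&(r<.225)&(hsv[...,2]<75)&roi)):
        k,l,st,_=cv2.connectedComponentsWithStats(m.astype(np.uint8))
        for i in range(1,k):
            if st[i,4]<8: continue
            q=W[l==i]; e=q.mean(0)-np.r_[C,0]
            if nm=="cond": 
                q=q[q[:,2]>q[:,2].max()-.03]
            e=q.mean(0)-np.r_[C,0]
            print(nm,st[i,4],q.mean(0).round(4),"zmax",q[:,2].max().round(3),"r",np.hypot(*e[:2]).round(4),"ang",np.degrees(np.arctan2(e[1],e[0])).round(1), hsv[l==i].mean(0).round())
```

```text
top hub [ 0.56346359 -0.03853243] r 0.14880330310563306
peg 46 [0.6862 0.0198 0.0634] zmax 0.071 r 0.1359 ang 25.4 [79. 33. 53.]
peg 48 [ 0.6555 -0.1387  0.063 ] zmax 0.073 r 0.136 ang -47.4 [84. 26. 53.]
peg 44 [0.5451 0.0971 0.0642] zmax 0.071 r 0.1368 ang 97.7 [72. 39. 59.]
peg 47 [ 0.4957 -0.1582  0.0644] zmax 0.072 r 0.1375 ang -119.5 [90. 35. 61.]
peg 39 [ 0.4274 -0.0122  0.0667] zmax 0.072 r 0.1386 ang 169.0 [70. 34. 68.]
cond 445 [ 0.6266 -0.0513  0.1283] zmax 0.153 r 0.0644 ang -11.4 [ 53.  20. 127.]
cond 376 [0.5941 0.0177 0.1249] zmax 0.131 r 0.0641 ang 61.4 [ 18. 115.  99.]
cond 331 [ 0.5703 -0.1036  0.0731] zmax 0.089 r 0.0654 ang -84.0 [ 24.  19. 125.]
cond 73 [ 0.5629 -0.0382  0.0579] zmax 0.061 r 0.0007 ang 154.8 [ 19. 126. 155.]
cond 408 [0.5169 0.0093 0.1326] zmax 0.156 r 0.0667 ang 134.3 [ 60.  17. 138.]
cond 417 [ 0.5022 -0.066   0.1127] zmax 0.12 r 0.0671 ang -155.8 [ 26.  21. 113.]
tongue 194 [0.384  0.0019 0.0074] zmax 0.016 r 0.1839 ang 167.3 [108.   8.  71.]
side hub [ 0.5624641  -0.03989051] r 0.14907111844585424
peg 23 [0.6857 0.019  0.066 ] zmax 0.072 r 0.1366 ang 25.6 [27. 28. 87.]
peg 46 [0.5447 0.0947 0.061 ] zmax 0.072 r 0.1358 ang 97.5 [30. 51. 60.]
peg 53 [ 0.6544 -0.142   0.0613] zmax 0.073 r 0.1374 ang -48.0 [30. 70. 68.]
peg 56 [ 0.4262 -0.0149  0.0611] zmax 0.072 r 0.1385 ang 169.6 [30. 86. 71.]
peg 57 [ 0.4935 -0.1616  0.0612] zmax 0.073 r 0.1398 ang -119.5 [33. 80. 66.]
cond 366 [0.5924 0.0146 0.1226] zmax 0.131 r 0.0621 ang 61.2 [ 17. 159.  87.]
cond 468 [ 0.6258 -0.0551  0.1306] zmax 0.154 r 0.0651 ang -13.5 [ 22.  41. 109.]
cond 963 [0.5158 0.0051 0.1316] zmax 0.155 r 0.0649 ang 136.1 [ 22.  45. 102.]
cond 247 [ 0.5673 -0.1081  0.0737] zmax 0.091 r 0.0684 ang -86.0 [ 22.  35. 114.]
tongue 148 [ 0.3782 -0.0013  0.0086] zmax 0.017 r 0.1883 ang 168.2 [26. 25. 62.]
```

The measured radii and heights match the given sizes. The shaker is at about 205° and the tongue at about 168°, so the disc has to turn about 37° clockwise. I'll use shut fingers to push the left peg (97.4°) towards +x. First I'll travel over at this height.

>>> jog_arm(rows=[[[-1, -0.8, 0], 0, -1], [[-1, -0.8, 0], 0, -1], [[-1, -0.8, 0], 0, -1], [[-1, -0.8, 0], 0, -1], [[-1, -0.8, 0], 0, -1]], grip_force=10)

```text
time_s: 0.72
eef_pos: [0.3528, 0.4355, 0.218]
ee_rot: [[-0.901, 0.435, -0.005], [0.435, 0.901, -0.006], [0.002, -0.007, -1.0]]
ft_force: [0.4, -0.9, 0.9]
opening: 0.52
```

>>> jog_arm(rows=[[[-1, -0.8, 0], 0, -1], [[-1, -0.8, 0], 0, -1], [[-1, -0.8, 0], 0, -1], [[-1, -0.8, 0], 0, -1], [[-1, -0.8, 0], 0, -1]])

```text
time_s: 1.35
eef_pos: [0.4228, 0.2848, 0.2164]
ee_rot: [[-0.901, 0.435, -0.008], [0.435, 0.901, -0.008], [0.003, -0.011, -1.0]]
ft_force: [-0.3, 0.0, -0.1]
opening: 0.019
```

>>> jog_arm(rows=[[[-1, -0.8, 0], 0, -1], [[-1, -0.8, 0], 0, -1], [[-0.5, -0.4, 0], 0, -1], [[0, 0, 0], 0.17, -1], [[0, 0, 0], 0.17, -1]])

```text
time_s: 1.98
eef_pos: [0.4581, 0.2076, 0.2153]
ee_rot: [[-0.682, 0.731, -0.01], [0.731, 0.682, -0.009], [0.0, -0.014, -1.0]]
ft_force: [-0.4, -0.6, -0.9]
opening: 0.009
```

>>> jog_arm(rows=[[[0, 0, 0], 0.17, -1], [[0, 0, 0], 0.17, -1], [[0, 0, 0], 0.1, -1], [[0, 0, 0], 0, -1]])

```text
time_s: 2.48
eef_pos: [0.4562, 0.2104, 0.2141]
ee_rot: [[-0.275, 0.961, -0.013], [0.961, 0.275, -0.009], [-0.005, -0.015, -1.0]]
ft_force: [-0.2, -0.6, 0.2]
opening: 0.008
```

>>> jog_arm(rows=[[[-1, 0.15, 0], 0, -1], [[-1, 0.15, 0], 0, -1], [[-1, 0.15, 0], 0, -1], [[-1, 0.15, 0], 0, -1], [[-0.7, 0.15, 0], 0, -1]])

```text
time_s: 3.1
eef_pos: [0.507, 0.1045, 0.2135]
ee_rot: [[-0.294, 0.956, -0.014], [0.956, 0.294, -0.008], [-0.003, -0.016, -1.0]]
ft_force: [-0.5, -0.6, -0.4]
opening: 0.005
```

>>> jog_arm(rows=[[[0, 0, 1], 0, -1], [[0, 0, 1], 0, -1], [[0, 0, 0.8], 0, -1], [[0, 0, 0], 0, -1]])

```text
time_s: 3.6
eef_pos: [0.5066, 0.1036, 0.1418]
ee_rot: [[-0.302, 0.953, -0.014], [0.953, 0.301, -0.007], [-0.003, -0.015, -1.0]]
ft_force: [0.9, 0.1, 0.5]
opening: 0.002
```

Run:
```python
from h import *
s=manip.observe();print(s["eef_pos"],s["ee_rot"][:,1])
c=manip.read_camera("top")
u,v=proj(c,[.54,.06,.05]);u,v=int(u),int(v)
a=cv2.resize(c["pixels"][max(0,v-75):v+75,u-100:u+100],(600,450),interpolation=2)
cv2.imwrite("pics/t1.png",a)
```

```text
[0.5066492  0.10363228 0.14177326] [ 0.95336086  0.30143693 -0.01545449]
```

View pics/t1.png

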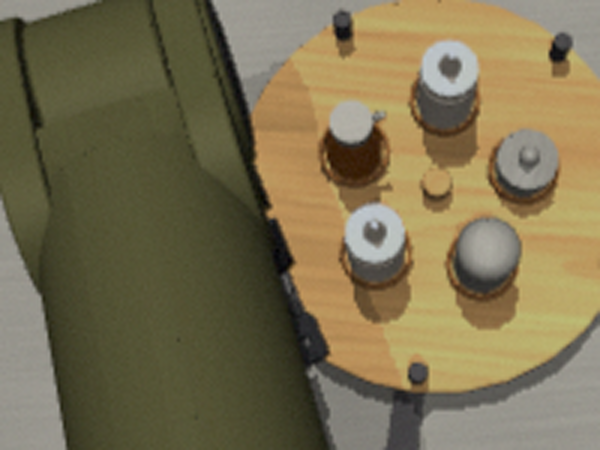

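The crop shows the arm hiding the tool. The body's dark edge, from (280,245) to (315,340), lies outside the bottles (nearest at (375,240)). The disc and condiments haven't moved, so I'll descend and then move in about 9 mm radially.

>>> jog_arm(rows=[[[0, 0, 1], 0, -1], [[0, 0, 1], 0, -1], [[0, 0, 1], 0, -1], [[0, 0, 0.6], 0, -1], [[0, 0, 0], 0, -1]])

```text
time_s: 4.28
eef_pos: [0.5116, 0.1063, 0.0568]
ee_rot: [[-0.307, 0.952, -0.002], [0.952, 0.307, -0.002], [-0.002, -0.002, -1.0]]
ft_force: [-0.3, 0.1, -0.3]
opening: 0.003
```

>>> jog_arm(rows=[[[-0.2, 0, 0], 0, -1], [[-0.16, 0, 0], 0, -1], [[0, 0, 0], 0, -1]])

```text
time_s: 4.65
eef_pos: [0.5169, 0.0975, 0.0597]
ee_rot: [[-0.307, 0.952, 0.003], [0.952, 0.307, -0.001], [-0.002, 0.003, -1.0]]
ft_force: [0.2, 0.4, -0.5]
opening: 0.005
```

>>> jog_arm(rows=[[[0, 0, 0.3], 0, -1], [[0, 0.15, 0.15], 0.03, -1], [[0, 0.25, 0.05], 0.04, -1], [[0, 0.25, 0], 0.04, -1], [[0, 0.25, 0], 0.04, -1]])

```text
time_s: 5.28
eef_pos: [0.5386, 0.1035, 0.0456]
ee_rot: [[-0.146, 0.989, 0.001], [0.989, 0.146, -0.001], [-0.001, 0.001, -1.0]]
ft_force: [-0.7, -0.8, 1.9]
opening: 0.003
```

>>> jog_arm(rows=[[[-0.01, 0.3, -0.08], 0.04, -1], [[-0.01, 0.3, -0.05], 0.045, -1], [[-0.01, 0.3, 0], 0.045, -1], [[-0.01, 0.3, 0], 0.045, -1], [[0, 0.1, 0], 0.01, -1]])

```text
time_s: 5.9
eef_pos: [0.5698, 0.1057, 0.0457]
ee_rot: [[0.057, 0.998, -0.006], [0.998, -0.057, -0.002], [-0.003, -0.006, -1.0]]
ft_force: [-2.0, -0.2, 1.2]
opening: 0.006
```

```bash
cat > a.py <<'E'
from h import *
C=np.array([.563,-.039])
s=manip.observe();e=s["eef_pos"][:2]-C
print(s["eef_pos"],"r",np.hypot(*e),"ang",np.degrees(np.arctan2(e[1],e[0])),"yaw y",np.degrees(np.arctan2(*s["ee_rot"][1::-1,1])),s["ft_force"])
for n in("top","side"):
    c=manip.read_camera(n); W=pts(c); z=W[...,2]; d=W[...,:2]-C; r=np.hypot(d[...,0],d[...,1])
    k,l,st,_=cv2.connectedComponentsWithStats(((z>.045)&(z<.078)&(r>.12)&(r<.15)).astype(np.uint8))
    for i in range(1,k):
        if 15<st[i,4]<90: q=d[l==i].mean(0); print(n,"peg",st[i,4],np.hypot(*q).round(3),np.degrees(np.arctan2(q[1],q[0])).round(1))
    k,l,st,_=cv2.connectedComponentsWithStats(((z>.095)&(z<.16)&(r<.1)).astype(np.uint8))
    for i in range(1,k):
        if st[i,4]>60: q=d[l==i].mean(0); print(n,"cond",st[i,4],z[l==i].max().round(3),np.hypot(*q).round(3),np.degrees(np.arctan2(q[1],q[0])).round(1))
E
python3 a.py
```

```text
[0.56983561 0.10570843 0.04573499] r 0.14486978793636923 ang 87.29552227414841 yaw y -3.289963462133263 [-1.96104809 -0.15647246  1.18315945]
top peg 49 0.136 9.2
top peg 49 0.136 -63.3
top peg 47 0.137 -135.6
top peg 41 0.138 152.9
top cond 360 0.153 0.062 -27.2
top cond 210 0.13 0.064 45.4
top cond 354 0.153 0.067 118.7
top cond 371 0.12 0.067 -171.8
side peg 75 0.137 87.6
side peg 37 0.136 7.7
side peg 54 0.138 154.2
side peg 54 0.139 -64.7
side peg 57 0.141 -135.1
side cond 173 0.131 0.06 44.2
side cond 288 0.156 0.062 124.1
side cond 298 0.155 0.064 -34.9
side cond 257 0.121 0.071 -167.2
```

The disc has turned about 16°, with about 21° left. The push works, with ~2 N of force.

>>> jog_arm(rows=[[[-0.01, 0.3, -0.03], 0.05, -1], [[-0.01, 0.3, -0.03], 0.045, -1], [[-0.01, 0.3, 0], 0.045, -1], [[-0.01, 0.3, 0], 0.045, -1], [[-0.01, 0.2, 0], 0.03, -1]])

```text
time_s: 6.62
eef_pos: [0.6028, 0.1004, 0.0459]
ee_rot: [[0.285, 0.959, -0.01], [0.959, -0.285, -0.001], [-0.004, -0.009, -1.0]]
ft_force: [-0.8, 0.4, 1.3]
opening: 0.005
```

```bash
python3 a.py
```

```text
[0.60279706 0.10041364 0.0459195 ] r 0.14498265446002354 ang 74.06805950343121 yaw y -16.547414656901545 [-0.82828688  0.40553594  1.34955704]
top peg 48 0.136 -4.3
top peg 47 0.136 -76.7
top peg 41 0.138 139.9
top peg 44 0.137 -148.8
top cond 361 0.153 0.062 -41.3
top cond 210 0.131 0.064 32.0
top cond 354 0.155 0.067 105.9
top cond 373 0.119 0.067 175.2
side peg 48 0.135 68.0
side peg 50 0.136 -5.9
side peg 50 0.137 140.5
side peg 56 0.139 -78.0
side peg 57 0.141 -148.5
side cond 177 0.132 0.06 29.6
side cond 291 0.155 0.061 109.7
side cond 296 0.154 0.066 -48.4
side cond 251 0.121 0.07 -179.6
```

About 8° is left, which is roughly 20 mm at the finger.

>>> jog_arm(rows=[[[-0.01, 0.27, -0.03], 0.045, -1], [[-0.01, 0.25, 0], 0.045, -1], [[0, 0.2, 0], 0.03, -1], [[0, 0.05, 0], 0, -1]])

```text
time_s: 7.22
eef_pos: [0.6215, 0.0931, 0.0462]
ee_rot: [[0.409, 0.912, -0.01], [0.913, -0.409, -0.001], [-0.005, -0.009, -1.0]]
ft_force: [-0.4, 0.1, 0.0]
opening: 0.005
```

```bash
python3 a.py
```

```text
[0.62152793 0.09310798 0.04622813] r 0.14449234408958359 ang 66.10517390310032 yaw y -24.145826484854155 [-0.36411596  0.06249643  0.03665591]
top peg 52 0.136 -12.2
top peg 49 0.136 -84.6
top peg 40 0.138 131.9
top peg 42 0.138 -156.8
top cond 212 0.13 0.064 23.9
top cond 356 0.154 0.062 -49.6
top cond 350 0.153 0.066 98.3
top cond 368 0.122 0.067 167.3
side peg 72 0.134 62.3
side peg 50 0.136 -13.4
side peg 46 0.137 132.8
side peg 57 0.139 -85.4
side peg 56 0.141 -155.9
side cond 279 0.155 0.06 101.1
side cond 171 0.131 0.061 21.4
side cond 303 0.157 0.067 -56.1
side cond 252 0.122 0.069 173.0
```

The shaker is at about 168°, in line with the tongue. I'll back off the peg, move outward and go up.

>>> jog_arm(rows=[[[0, -0.2, 0], 0, -1], [[0.3, -0.3, 0], 0, -1], [[1, 0, 0], 0, -1], [[1, 0, -0.5], 0, -1], [[0.5, 0, -1], 0, -1]])

```text
time_s: 7.95
eef_pos: [0.6378, 0.1683, 0.0822]
ee_rot: [[0.407, 0.913, -0.014], [0.913, -0.407, -0.001], [-0.006, -0.012, -1.0]]
ft_force: [0.3, -0.4, 0.2]
opening: 0.005
```

>>> jog_arm(rows=[[[1, 0, -1], 0, -1], [[1, 0, -1], 0, -1], [[1, 0, -1], 0, -1], [[1, 0, -1], 0, -1], [[0, 0, 0], 0, -1]])

```text
time_s: 8.57
eef_pos: [0.6816, 0.2777, 0.1863]
ee_rot: [[0.396, 0.918, -0.009], [0.918, -0.396, 0.006], [0.002, -0.01, -1.0]]
ft_force: [-1.3, -0.2, -0.5]
opening: 0.006
```

```bash
python3 a.py
python3 - <<'E'
from h import *
c=manip.read_camera("top"); px=c["pixels"]; W=pts(c); C=np.array([.563,-.039]); d=W[...,:2]-C; r=np.hypot(d[...,0],d[...,1]); z=W[...,2]
V=cv2.cvtColor(px,cv2.COLOR_BGR2HSV)[...,2]
# tongue direction: hits above the counter only (not shadow)
m=(z>.004)&(z<.025)&(r>.16)&(r<.225)&(abs(np.degrees(np.arctan2(d[...,1],d[...,0]))-168)<15)&(V<90)
print("tongue",m.sum(),np.degrees(np.arctan2(*d[m].mean(0)[::-1])),z[m].mean())
W0=np.load("top0.npz")["W"]
for nm,b in(("plate",(420,170,530,255)),("cup",(480,280,545,335)),("bowl",(95,305,150,360)),("tall",(90,205,135,250))):
    x0,y0,x1,y1=b; f=lambda w:w[y0:y1,x0:x1][w[y0:y1,x0:x1,2]>.012].mean(0)
    print(nm,(f(W)-f(W0)).round(4))
cv2.imwrite("pics/end.png",cv2.resize(px[150:350,200:440],(720,600)))
E
```

```text
[0.68161005 0.27771947 0.1863383 ] r 0.33820048759410937 ang 69.46929552484481 yaw y -23.303933928467373 [-1.31189309 -0.22402161 -0.53930983]
top peg 51 0.136 -12.2
top peg 48 0.137 60.1
top peg 50 0.136 -84.8
top peg 41 0.138 131.9
top peg 44 0.138 -156.9
top cond 212 0.13 0.064 24.1
top cond 359 0.152 0.062 -49.6
top cond 352 0.155 0.066 98.2
top cond 370 0.12 0.067 167.3
side peg 46 0.135 60.0
side peg 49 0.136 -13.5
side peg 49 0.137 133.1
side peg 58 0.14 -85.6
side peg 58 0.141 -155.9
side cond 279 0.156 0.06 101.1
side cond 178 0.133 0.061 21.3
side cond 302 0.154 0.067 -56.1
side cond 247 0.121 0.069 173.1
tongue 160 167.07230846912486 0.008949250689382484
plate [ 0.002  -0.0019 -0.0046]
cup [-0.0003  0.0018  0.004 ]
bowl [-0.0322 -0.2584  0.6172]
tall [-0.1315 -0.2165  0.5159]
```

View pics/end.png

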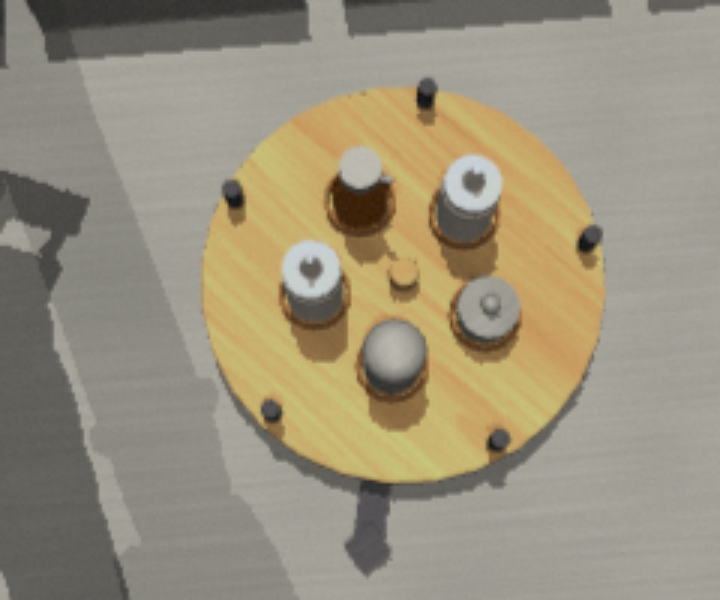

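The shaker's collar at (393,370) lies on the line from the hub (404,278) to the tongue tip (368,560). The arm hides the bowl and tall bottle from the top camera, so I'll check them from the side and hand in.

Run:
```python
from h import *
a=np.load("side0.npz"); c=manip.read_camera("side"); W=pts(c)
for nm,(x0,y0,x1,y1) in(("tall",(232,122,268,180)),("bowl",(170,175,212,210)),("cup",(350,370,402,425)),("plate",(400,310,480,375))):
    f=lambda w:w[y0:y1,x0:x1][w[y0:y1,x0:x1,2]>.012].mean(0)
    print(nm,(f(W)-f(a["W"])).round(4),cv2.absdiff(c["pixels"][y0:y1,x0:x1],a["px"][y0:y1,x0:x1]).mean().round(1))
print(manip.sign_off())
```

```text
tall [-0.0019 -0.0061  0.0068] 7.6
bowl [ 0.0029  0.0079 -0.0069] 14.5
cup [-0.002  -0.0017  0.0052] 6.7
plate [ 0.0008 -0.0004 -0.0004] 7.9
the job is handed in; nothing more can be done
None
```

I pushed one rim peg with shut fingers and turned the carousel about 37° clockwise in short, slow steps, at about 2 N or less wherever I read the force. I then backed off sideways, up and clear, and handed the job in at about 9 s; no verdict was reported.

- **Alignment:** the pegs put the shaker at about 168°, against a tongue measured at 167–168°. That is within about 1° (1–2 mm), well inside the 12 mm limit. The disc's angle was unchanged after I let go.
- **Where the readings differed:** the side camera's direct estimate of the shaker was 173°. It only sees the near side of each condiment and is biased that way; its peg readings agreed with the top camera to about 1°.
- **Condiments:** all five were upright in their collars in the last picture.
- **Counter items:** the plate and cup showed no real movement. At the end the top camera's view of the bowl and tall bottle was blocked by the arm. From the side they read 6–8 mm off in the mean depth points. I take that for depth noise and changed shadow, because the path stayed above them and the force readings showed no contact.

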